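# Pin a bracket into the clamshell jig and hold it shut

### The arm

A 6-joint arm with a two-finger parallel gripper is mounted at the origin on the work surface. World frame = base frame: x ahead of the robot, y to its left, z up, the work surface at z = 0. Lengths are in m, angles in degrees, forces in N, time in s.
With the tool pointing down it reaches from about 0.25 to 0.725 m from the base axis. Payload 9.7 kg.
Tool frame: the origin (TCP) lies between the finger pads, 19 mm behind the fingertips; this is the grasp point; z points along the fingers, y is the line along which they close (so a half turn about z gives the same grasp; the last joint's range is limited). The gripper opens to 85 mm and grips with 20 to 120 N. Pads are 22 mm wide; open, the fingers measure 114 mm over their backs; the gripper's body (76 mm by 85 mm) begins 54 mm behind the grasp point. The pads swing forward as they close: fully open they stand 13 mm farther back than shut.
Start: joints at [-71.505, 4.979, 10.078, 95.1, 0, 90], TCP at [0.174, -0.522, 0.25] pointing down, gripper open.
Joint ranges: [-179.16, 179.16], [-48.56, 103.87], [-65.8, 70.77], [-126.05, 130.52], [-82.76, 87.17], [-180, 180]. Speed limits (degrees/s): [127.2, 127.2, 147.25, 180, 180, 180].

### API

Orientations are given as [roll, pitch, yaw] about the fixed x, y, z axes, in that order (R = Rz(yaw) Ry(pitch) Rx(roll)).
In Python, from workcell import bot, camera, camera_model, outline_of, pinpoint gives the robot as it stands.
- The arm moves only by the tool move_arm, never from a script. Its arguments are lists of equal length, an entry for each row: "jaw": the closure, from 0 (fully open) to 1 (shut); "delta_pos": the shift along the world's x, y, z in m, a list of three; "yaw": the turn about the world's z in rad. In form: {"jaw": [jaw, ...], "delta_pos": [[dx, dy, dz], ...], "yaw": [yaw, ...]}. A call has 1 to 10 rows; each row shifts and turns the commanded pose from where the row before left it; what a row does not reach is not made up. A row lasts 1/12 s, in which the tool goes at most 41.7 mm and 7.16 degrees, less where a joint would pass 70% of its speed; a pose out of reach is approached as far as the arm can. A call with a gripper value outside its range is refused whole. The fingers move at their own pace and stop on an object; "force" is the grip in N (left out, the last holds). Time passes only in rows, so rows that do not move let the fingers close. It gives the time, the measured TCP pose, the force, the opening and the grip force at its end, in the units of the state.
- bot.get_obs(): the state, without advancing time (a new reading comes with each control period).
- camera(name): name is "side" or "top" or "wrist"; returns the picture (384x512x3 uint8, red, green, blue); there is no depth.
- camera_model(name): a dict with "fx", "fy", "cx", "cy" (pixels), "R" (3x3) and "t" (3): a world point X has camera coordinates R X + t. Camera axes: x right, y down, z forward; pixel columns grow to the right and rows downward; lengths in m; the calibration is good to about 2 mm. A picture is of the moment at which its call begins: read the wrist's pose just before it. camera_model takes no time and is no camera call; for the wrist camera it gives the pose at the moment of the call.
- bot.job_done(): hands the job in; it is judged then, once.
Trained networks look in the newest picture that a camera, given by its name, has taken for a name from the list of things; names that differ only in an ending like _2 or _b are one class to them, and where a whole thing is asked for, a point or a joint stands for the part that bears it (a point fixed in the world has none). Each returns a list of dicts, best first, with "confidence" (0 to 1); they miss things now and then, are a little off and sometimes report something else, mostly with a low value. They report only what shows in the picture. A call takes as long as a camera call. They do not tell look-alikes from the thing itself.
- outline_of(camera, thing): "mask" (384x512 bool, what is visible of it) and "xy" ([column, row] in pixels, amid what is visible of it).
- pinpoint(camera, thing): "xy" ([column, row] in pixels: a listed point, or the origin of a listed thing).
The state is a dict: "time": time; "q": joint angles; "qd": joint speeds; "joint_efforts": joint torques, N m; "ee_pos": TCP position; "tcp_rot": TCP orientation; "wrist_force": force on the tool from outside, world axes, zero at the start; "torque": the same for the moment, N m; "opening": finger opening in m; "grasp_force": force on a finger pad.
Only numpy, scipy, OpenCV 4.12 (cv2) and the standard library are available. Lean on these libraries where they do the work, as an engineer would, in place of code of your own. Each camera call takes 0.05 s, during which the arm holds its last target. There are 200 camera calls.

### The job

Drape the U-shaped bracket over the flat bar of the open jig, legs hanging down on either side, and let go of it; then swing the jig's hinged upper half fully shut over it. Take the steel knobbed locking pin from the wooden stand, push it straight down through the aligned holes until its knob sits on the upper half, and finish while still holding: do not let go, keep a firm downward push on the pin so the jig stays pressed shut. Leave the other things on the desk where they are.

Things in the scene. Friction and masses are not known exactly. Their poses are not given: they have to be found in the camera images.
- jig: Grey base of the clamshell jig, fixed: plate 120 (x) x 200 (y) x 14 mm. Origin: centre of its underside; z up. At its +y end a hinge block (y 70 to 100 mm, 60 mm high); at its -y end a lock block (y -97 to -57 mm, top 62 mm high) with the pin hole. Between them runs a flat steel bar along y, 22 mm wide, 10 mm thick, top 54 mm above the desk; below and beside it is free space down to the plate.
- bar_mid (a point): Middle of the bar's top face, 54 mm above the desk; axes as the jig's. The bar's free length is 127 mm along y.
- jig_hole (a point): Mouth of the pin hole in the lock block, 62 mm above the desk, in line with the lid's hole when shut; axes as the jig's. Hole 14 mm wide, 46 mm deep, vertical.
- lid (a joint): Angle of the hinged upper half, rad: 0 shut (level), 1.57 upright, at most 2.0; starts 1.55 to 1.9. Axis along the jig's x at lid_hinge; shutting swings the free end over toward the jig's -y and down. Stiff hinge (0.28 N m): it stays where left and takes a few newtons at its free end. Push it over with closed fingertips from behind (jig's +y side), then down.
- lid_hinge (a point): Middle of the hinge axis, 67 mm above the desk, 85 mm from the jig's centre toward its +y. The upper half is an aluminium plate 10 mm thick, 110 mm wide, 5 to 179 mm from this axis, which lies at its mid thickness: shut, its underside is 62 and its top 72 mm above the desk. Window 32 x 42 mm centred 78 mm from the axis; solid from 100 to 150 mm.
- lid_hole (a point): Centre of the pin hole (14 mm wide) on the upper half's outer face, 162 mm from the hinge axis; shut it is right above jig_hole, 72 mm above the desk.
- bracket: Dark steel U-shaped bracket standing on its legs like a little arch: 42 mm wide (x, across the legs), 56 mm long (y), 36 mm high; 4 mm thick, 34 mm free between the legs. Origin: centre of its underside, at the feet; z up. 60 to 130 g. Draped, its y lies along the bar and its feet are 32 mm below the bar's top.
- stand: Fixed wooden stand 150 (x) x 46 (y) x 34 mm; three holes 30 mm deep, 50 mm apart along its x, in changing order: pin, file, dowel. Origin: centre of its underside. Yaw within 0.3 rad.
- pin: Bright steel locking pin, upright in the stand: shank 12 mm thick, 50 mm long, chamfered foot; above it a cylindrical knob 24 mm across, 34 mm high, whose flat underside is the shoulder. Origin: centre of the foot, 4 mm above the desk in the stand; z up. 55 to 110 g. Seated, its foot is 40 mm below jig_hole. In the end press it down with 5 to 20 N.
- pin_knob (a point): On the pin's axis, 24 mm above the shoulder and 10 mm below the knob's top: a good height for the TCP.
- file: Bystander: file with a wooden handle, upright in the stand, top 106 mm above the desk.
- dowel: Bystander: plain headless steel dowel 12 mm thick, upright in the stand, top 64 mm above the desk.
- screwdriver: Bystander: screwdriver lying beyond the stand and the jig.
- disc: Bystander: small terracotta-coloured grinding disc, 38 mm across.
- speaker: Bystander: black loudspeaker 65 x 200 x 55 mm, beyond the jig.
There are look-alikes about, which are no part of the job. Leave any red look-alike of the pin alone.

How it is judged (in metres and radians):
On the way, in this order (a step that is already met when the one before it is completed fails the run):
1. the bracket hangs level over the bar, let go, with the upper half still open (z of bracket in the frame of bar_mid between -0.036 and -0.028 m and x of bracket in the frame of bar_mid between -0.01 and 0.01 m and y of bracket in the frame of bar_mid between -0.036 and 0.036 m and angle between bracket's own z axis and vertical below 0.12 rad and contact force between the fingers and bracket below 0.1 N and value of joint lid above 0.5 rad), for 0.2 s.
2. the upper half is fully shut over the bracket (z of bracket in the frame of bar_mid between -0.036 and -0.028 m and x of bracket in the frame of bar_mid between -0.01 and 0.01 m and y of bracket in the frame of bar_mid between -0.036 and 0.036 m and angle between bracket's own z axis and vertical below 0.12 rad and value of joint lid below 0.02 rad), for 0.2 s.
3. the pin is through both holes, its knob on the upper half (all of step 2 and z of pin in the frame of jig_hole below -0.036 m and horizontal distance between pin and jig_hole below 0.005 m and angle between pin's own z axis and vertical below 0.12 rad), for 0.2 s.
At the end, for the whole second after the job is handed in: Bracket level on the bar, feet 28-36 mm below its top, within 10 mm across and 36 mm along of its middle; upper half shut within 0.02 rad; pin upright, within 5 mm of the hole axis, foot 36 mm deep; fingers bear on the pin and the pin on the upper half with over 3 N through the last second (all of step 3 and contact force between pin and lid above 3 N and contact force between the fingers and pin above 3 N); the arm keeps its last pose, push and grip.
It fails at once if a bystander is moved by more than 40 mm (distance of any of file, dowel, screwdriver, disc, speaker from where it was at the start of the episode above 0.04 m).
It also fails if it takes over 72 s, if anything falls off the work surface, if the arm or the gripper's body presses on something with over 40 N, if the wrist force passes 120 N, or if a joint passes its speed limit or range.

## Working session

There is one attempt and no reset: what is moved stays moved. The work goes in short steps, Python scripts to look and compute and a tool call to move; the robot and the scene stay as the last step left them, time stands still between calls to the robot, and variables do not carry over. Pictures are saved under pics/ and viewed, at most 10 in all, crops included, and the job is handed in when it is done.

Besides the shell and the picture viewer there is one more tool, called after "Call:" as name([rows], argument=value, ...), one row to a line, values as JSON. move_arm: Moves the arm, as the interface text tells. Its arguments: {"type":"object","properties":{"jaw":{"type":"array"},"delta_pos":{"type":"array"},"yaw":{"type":"array"},"force":{"type":"number"}},"required":["jaw","delta_pos","yaw"]}

```bash
mkdir -p pics; cat > h.py <<'E'
import numpy as np, cv2
from workcell import bot, camera, camera_model, outline_of, pinpoint
def ray(cam,xy,z,m=None):
    m=m or camera_model(cam); R=np.array(m["R"]);t=np.array(m["t"])
    d=R.T@np.array([(xy[0]-m["cx"])/m["fx"],(xy[1]-m["cy"])/m["fy"],1]); c=-R.T@t
    return c+d*(z-c[2])/d[2]
def proj(cam,X,m=None):
    m=m or camera_model(cam); p=np.array(m["R"])@np.array(X)+np.array(m["t"])
    return np.array([m["fx"]*p[0]/p[2]+m["cx"],m["fy"]*p[1]/p[2]+m["cy"]])
def save(n,im): cv2.imwrite("pics/"+n+".png",im[:,:,::-1])
E
python3 - <<'E'
from h import *
ims=[]
for c in("top","side"):
    im=camera(c); ims.append(im)
    m=camera_model(c); print(c,"cam pos",(-np.array(m["R"]).T@np.array(m["t"])).round(3))
    for th,z in(("jig",0),("bar_mid",.054),("jig_hole",.062),("lid_hinge",.067),("lid_hole",.2),("bracket",0),("stand",0),("pin",.004),("pin_knob",.078),("file",.05),("dowel",.05),("screwdriver",.01),("disc",0),("speaker",0)):
        for r in pinpoint(c,th)[:3]:
            print(c,th,round(r["confidence"],2),np.round(r["xy"],1),ray(c,r["xy"],z).round(3)[:2])
save("a",cv2.resize(ims[0],(800,600))); save("b",cv2.resize(ims[1],(800,600)))
print(bot.get_obs())
E
```

```text
top cam pos [0.483 0.02  1.037]
top jig 0.84 [260.5 237.9] [0.526 0.028]
top bar_mid 0.79 [257.  236.3] [0.528 0.036]
top bar_mid 0.48 [261.5 235.5] [0.53  0.025]
top jig_hole 0.58 [292.9 229.9] [ 0.543 -0.052]
top lid_hinge 0.68 [225.8 238.6] [0.522 0.111]
top lid_hole 0.87 [195.8 240.8] [0.512 0.161]
top bracket 0.68 [404.1 235.2] [ 0.531 -0.345]
top bracket 0.43 [258.7 237.9] [0.526 0.032]
top stand 0.95 [159.1 221.1] [0.571 0.292]
top pin 0.61 [131.4 218.6] [0.577 0.363]
top pin 0.43 [157.6 207.2] [0.607 0.296]
top pin_knob 0.62 [121.4 214.6] [0.58  0.363]
top pin_knob 0.58 [151.5 201.3] [0.612 0.291]
top file 0.51 [160.3 224.9] [0.557 0.275]
top dowel 0.51 [159.2 245.2] [0.507 0.276]
top screwdriver 0.91 [194.2 172.4] [0.698 0.201]
top screwdriver 0.28 [226.5 240.7] [0.519 0.115]
top disc 0.66 [364.5 176.8] [ 0.686 -0.249]
top speaker 0.69 [294.  147.5] [ 0.767 -0.063]
side cam pos [0.037 0.574 0.77 ]
side jig 0.98 [279.5 231.1] [0.529 0.02 ]
side bar_mid 0.9 [278.4 217.6] [0.525 0.03 ]
side jig_hole 0.74 [279.1 221.2] [0.51  0.043]
side jig_hole 0.68 [301.3 195.4] [ 0.532 -0.05
[... 770 characters left out ...]
1.6 187.6] [ 0.707 -0.025]
{'time': 1.5, 'q': array([-7.15075709e+01,  4.97903608e+00,  1.00781488e+01,  9.50986355e+01,
        6.14179724e-04,  8.99994724e+01]), 'qd': array([ 0.01277537,  0.05941606, -0.05274379, -0.00604925,  0.03465359,
       -0.01458381]), 'joint_efforts': array([ 3.83174938e-04, -5.20094168e+01,  4.64859688e+01,  1.63569555e-03,
       -9.37380264e-06, -1.84482872e-05]), 'ee_pos': array([ 0.17445221, -0.52160273,  0.24998225]), 'tcp_rot': array([ 1.79999523e+02, -6.14175330e-04,  1.84929567e+01]), 'wrist_force': array([-0.57588322,  0.40268068,  0.56615091]), 'torque': array([ 0.00933921, -0.03588586,  0.02280565]), 'grasp_force': 0.0, 'opening': 0.08556805767638294}
```

View pics/a.png

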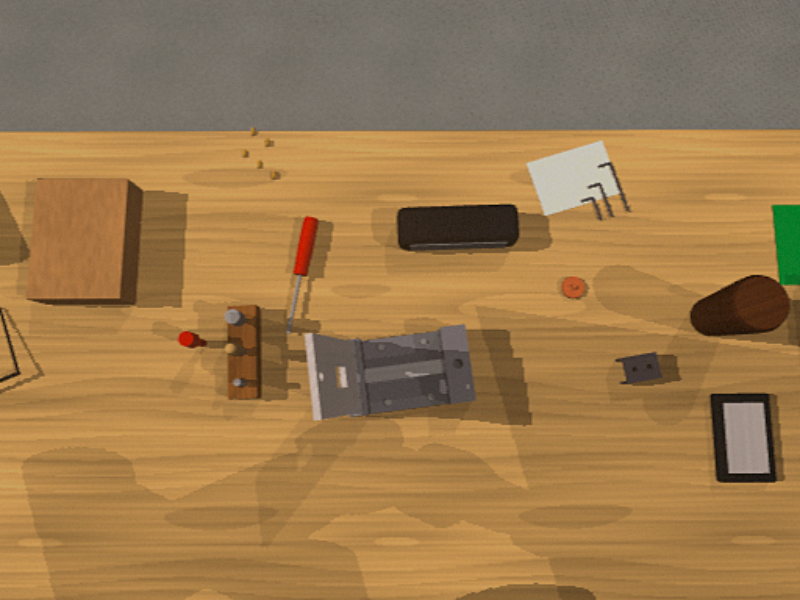

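View pics/b.png

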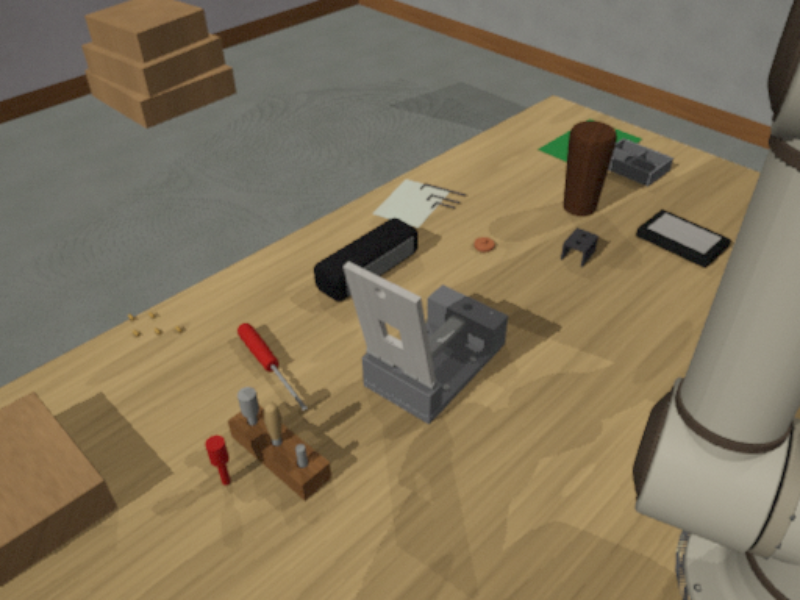

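The steel pin sits far left in the stand at 800-scale (233,316), and the red look-alike is at (190,339), outside it. The bracket at (640,368) has its tunnel roughly along world y. The jig's hinge is on the world +y side, with about 7° yaw. I'll go above the bracket first.

Call:
move_arm([
  [0.03,0.015,0],
  [0.03,0.015,0],
  [0.03,0.015,0],
  [0.03,0.015,0],
  [0.03,0.015,0],
  [0.03,0.015,0],
  [0.03,0.015,0],
  [0.03,0.015,0],
  [0.03,0.015,0],
  [0.03,0.015,0],
], jaw=[0,0,0,0,0,0,0,0,0,0], yaw=[0.12,0.12,0.12,0.12,0.12,0.12,0.12,0.12,0.12,0.12])

```text
time: 2.33
ee_pos: [0.4759, -0.3705, 0.2501]
tcp_rot: [180.0, 0.0, 87.6]
wrist_force: [0.1, -0.9, 0.5]
opening: 0.0855
grasp_force: 0.0
```

Call:
move_arm([
  [0.03,0.014,0],
  [0.027,0.014,0],
  [0,0,0],
  [0,0,0],
  [0,0,0],
], jaw=[0,0,0,0,0], yaw=[0.1,0.08,0,0,0])

```text
time: 2.75
ee_pos: [0.5313, -0.3436, 0.2498]
tcp_rot: [-180.0, -0.0, 97.5]
wrist_force: [-0.7, 0.6, 0.1]
opening: 0.085
grasp_force: 0.0
```

```bash
python3 - <<'E'
from h import *
o=bot.get_obs(); print(o["time"],o["ee_pos"],o["tcp_rot"])
m=camera_model("wrist"); print("campos",(-np.array(m["R"]).T@np.array(m["t"])).round(3), m["fx"])
im=camera("wrist"); 
for th,z in(("bracket",0),):
    for r in pinpoint("wrist",th): print(th,r["confidence"],r["xy"],ray("wrist",r["xy"],z,m).round(4))
    for r in outline_of("wrist",th)[:2]:
        print("mask",r["confidence"],r["mask"].sum())
        c,_=cv2.findContours(r["mask"].astype(np.uint8),0,2); c=max(c,key=cv2.contourArea)
        P=np.array([ray("wrist",p[0],.036,m)[:2]*1000 for p in c],np.float32)
        print(cv2.minAreaRect(P))
save("c",im)
camera("top")
for th,z in(("jig",None),):
  pass
E
```

```text
2.75 [ 0.53134089 -0.34355802  0.24976997] [-1.79968213e+02 -1.11053966e-02  9.75393427e+01]
campos [ 0.52  -0.267  0.374] 297.94182565269546
bracket 0.73 [258.0, 156.7] [ 0.5292 -0.3461  0.    ]
mask 0.57 1766
((527.5048217773438, -344.55426025390625), (42.88837814331055, 61.018959045410156), 10.153197288513184)
```

View pics/c.png

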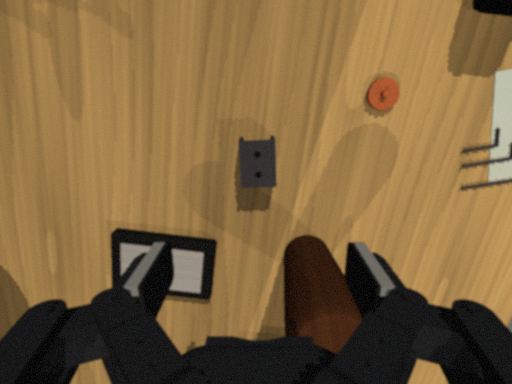

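The wrist view shows the bracket at (258,162) with its long side upright and both holes visible, yaw about 10°. The brown cup to its lower right is clear of the descent path. I'll descend and grasp across the legs.

Call:
move_arm([
  [-0.003,-0.002,-0.03],
  [0,0,-0.035],
  [0,0,-0.035],
  [0,0,-0.035],
  [0,0,-0.035],
  [0,0,-0.03],
  [0,0,-0.016],
  [0,0,-0.01],
  [0,0,0],
], jaw=[0,0,0,0,0,0,0,0,0], yaw=[0.045,0,0,0,0,0,0,0,0])

```text
time: 3.7
ee_pos: [0.527, -0.3454, 0.022]
tcp_rot: [-179.9, -0.1, 100.1]
wrist_force: [-0.1, -0.2, 0.5]
opening: 0.0856
grasp_force: 0.0
```

Call:
move_arm([
  [0,0,0],
  [0,0,0],
  [0,0,0],
  [0,0,0],
  [0,0,0],
  [0,0,0],
  [0,0,0],
  [0,0,0],
], jaw=[0.3,0.5,0.7,0.7,0.7,0.7,0.7,0.7], yaw=[0,0,0,0,0,0,0,0], force=30)

```text
time: 4.37
ee_pos: [0.5293, -0.3461, 0.0257]
tcp_rot: [179.9, 0.1, 100.1]
wrist_force: [-0.6, -0.9, 5.5]
opening: 0.0413
grasp_force: 31.1
```

Call:
move_arm([
  [0,0,0.02],
  [0,0,0.035],
  [0,0,0.035],
  [0,0,0.035],
  [0,0.02,0.035],
  [0,0.035,0.01],
  [0,0.035,0],
  [0,0.035,0],
  [0,0.035,0],
  [0,0.035,0],
], jaw=[0.7,0.7,0.7,0.7,0.7,0.7,0.7,0.7,0.7,0.7], yaw=[0,0,0,0,0,0,0,0,0,0])

```text
time: 5.2
ee_pos: [0.5282, -0.1491, 0.1946]
tcp_rot: [179.9, 0.0, 100.1]
wrist_force: [0.4, 0.6, 0.1]
opening: 0.0419
grasp_force: 30.8
```

Call:
move_arm([
  [0,0.035,0],
  [0,0.025,0],
  [0,0.01,0],
  [0,0,0],
  [0,0,0],
], jaw=[0.7,0.7,0.7,0.7,0.7], yaw=[0,0,0,0,0])

```text
time: 5.62
ee_pos: [0.5286, -0.0806, 0.1943]
tcp_rot: [180.0, 0.0, 100.2]
wrist_force: [0.6, -0.1, -1.2]
opening: 0.0411
grasp_force: 30.8
```

```bash
python3 - <<'E'
from h import *
o=bot.get_obs(); print(o["time"],o["ee_pos"],o["tcp_rot"],o["opening"],o["grasp_force"])
m=camera_model("wrist")
im=camera("wrist"); camera("top"); camera("side")
for c in("wrist","top","side"):
  for th,z in(("jig",0),("bar_mid",.054),("jig_hole",.062),("lid_hinge",.067)):
    for r in pinpoint(c,th)[:2]: print(c,th,round(r["confidence"],2),np.round(r["xy"]),ray(c,r["xy"],z,m if c=="wrist" else None).round(4))
for r in pinpoint("wrist","bracket")[:2]:print(r, ray("wrist",r["xy"],o["ee_pos"][2]-.024,m))
save("d",im)
E
```

```text
5.6167 [ 0.52863526 -0.08059498  0.19432066] [1.79972355e+02 3.23906368e-02 1.00209374e+02] 0.04109198255546644 30.77318251132965
wrist jig 0.61 [274.  60.] [0.5237 0.0266 0.    ]
wrist bar_mid 0.9 [283.  46.] [0.527  0.0331 0.054 ]
wrist jig_hole 0.77 [273. 153.] [ 0.5351 -0.0528  0.062 ]
top jig 0.6 [262. 237.] [0.5293 0.0234 0.    ]
top bar_mid 0.79 [257. 238.] [0.5243 0.0348 0.054 ]
top bar_mid 0.38 [260. 240.] [0.5194 0.0275 0.054 ]
top jig_hole 0.68 [293. 234.] [ 0.532  -0.0529  0.062 ]
top lid_hinge 0.58 [225. 240.] [0.519 0.112 0.067]
side jig 0.81 [282. 234.] [ 0.5192  0.023  -0.    ]
side bar_mid 0.96 [280. 219.] [0.5202 0.0311 0.054 ]
side jig_hole 0.69 [298. 196.] [ 0.5353 -0.0492  0.062 ]
side lid_hinge 0.66 [258. 237.] [0.5068 0.1134 0.067 ]
side lid_hinge 0.25 [311. 155.] [ 0.6147 -0.1897  0.067 ]
{'xy': [256.0, 238.4], 'confidence': 0.98} [ 0.52607267 -0.08115562  0.17032066]
```

View pics/d.png

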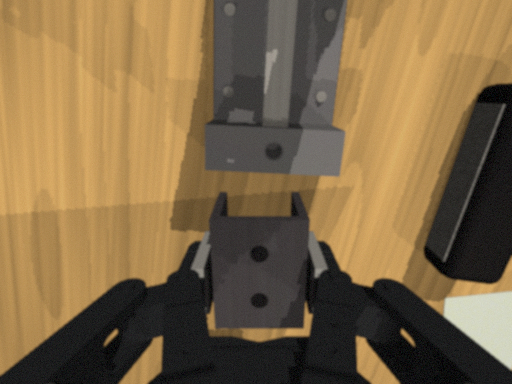

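Wrist view: the bracket is held square at (260,270). The lock-block hole is at (273,151), and the bar runs up from about (278,123) to (284,5).

```bash
python3 - <<'E'
from h import *
m=camera_model("wrist"); im=cv2.imread("pics/d.png",0)
f=lambda u,v,z: ray("wrist",(u,v),z,m)
a,b=f(206,124,.062)[:2],f(343,131,.062)[:2]; print("block far edge",a,b,np.degrees(np.arctan2(*(b-a)[::-1])))
a,b=f(206,170,.062)[:2],f(340,176,.062)[:2]; print("near",a,b,np.degrees(np.arctan2(*(b-a)[::-1])))
for v in(5,20,30,80,95,110,115):
    r=cv2.GaussianBlur(im,(5,5),0)[v].astype(int); print(v,r[250:312:2])
g=cv2.GaussianBlur(im,(5,5),0)[140:163,262:287]; w=np.clip(70-g.astype(float),0,None); print("hole",(w*np.arange(262,287)).sum()/w.sum(),(w*np.arange(140,163)[:,None]).sum()/w.sum(), g.min(),g.max())
E
```

```text
block far edge [ 0.47436779 -0.03838984] [ 0.59000185 -0.02369403] 7.242831286673076
near [ 0.47927746 -0.07830568] [ 0.59774674 -0.06274476] 7.482951130553479
5 [ 71  72  71  71  71  72  71  73  79  92 104 106 107 108 107 106 105 103
 104 106 108 107 105  94  75  67  66  64  65  66  68]
20 [ 72  71  72  72  72  71  72  76  82  95 104 105 107 108 107 106 105 104
 105 108 108 106 100  82  68  66  66  65  66  67  70]
30 [ 72  71  72  72  71  71  71  75  84  99 106 105 106 107 106 104 103 104
 107 108 107 105  94  75  67  67  67  66  66  68  74]
80 [ 57  57  57  58  57  58  68 103 139 135 112 106 108 107 105 104 105 108
 108 105  95  75  67  67  66  66  67  66  67  67  72]
95 [ 57  57  56  57  57  57  65  88 105 105 105 107 107 106 103 105 106 107
 106 100  80  62  59  59  60  64  66  66  69  84  98]
110 [ 68  67  62  58  57  57  72  96 103 104 106 107 106 105 104 106 107 107
 103  88  64  55  56  58  56  60  73  87  91  91  91]
115 [ 91  83  65  57  56  58  73  95 104 105 106 106 106 106 105 106 106 106
 102  83  61  55  56  57  57  68  86  91  91  91  91]
hole 273.6187130177515 151.5055473372781 36 79
```

Call:
move_arm([
  [0.0015,0.03,0],
  [0,0.03,0],
  [0,0.022,0],
  [0,0.01,-0.02],
  [0,0,-0.035],
  [0,0,-0.03],
  [0,0,-0.012],
  [0,0,0],
  [0,0,0],
], jaw=[0.7,0.7,0.7,0.7,0.7,0.7,0.7,0.7,0.7], yaw=[-0.05,0,0,0,0,0,0,0,0])

```text
time: 7.17
ee_pos: [0.53, 0.0113, 0.0977]
tcp_rot: [-180.0, -0.0, 97.3]
wrist_force: [0.6, -0.1, -0.8]
opening: 0.0411
grasp_force: 30.7
```

```bash
python3 - <<'E'
from h import *
o=bot.get_obs(); print(o["time"],o["ee_pos"],o["tcp_rot"],o["opening"],o["wrist_force"])
m=camera_model("wrist")
save("e",camera("wrist")); save("f",camera("side"))
a=cv2.imread("pics/e.png"); b=cv2.imread("pics/f.png")[130:322,180:436]; b=cv2.resize(b,(512,384))
cv2.imwrite("pics/ef.png",cv2.resize(np.hstack([a,b]),(800,300)))
E
```

```text
7.1667 [0.52999083 0.01131056 0.09765515] [-1.79987081e+02 -2.54377045e-04  9.72667717e+01] 0.04109630679734497 [ 0.64783377 -0.07488815 -0.75914362]
```

View pics/ef.png

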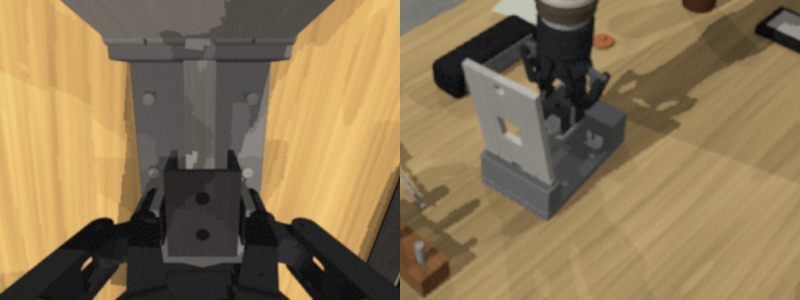

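The bar (about x 200) sits between the bracket legs (172–234), so they are aligned and I can lower it.

Call:
move_arm([
  [0,0,-0.015],
  [0,0,-0.015],
  [0,0,-0.01],
  [0,0,-0.005],
  [0,0,-0.003],
  [0,0,0],
  [0,0,0],
], jaw=[0.7,0.7,0.7,0.7,0.7,0.7,0.7], yaw=[0,0,0,0,0,0,0])

```text
time: 7.85
ee_pos: [0.5304, 0.0114, 0.0498]
tcp_rot: [179.9, 0.0, 97.3]
wrist_force: [0.1, 0.8, 0.6]
opening: 0.0414
grasp_force: 30.8
```

Call:
move_arm([
  [0,0,-0.002],
  [0,0,-0.001],
  [0,0,0],
  [0,0,0],
], jaw=[0.7,0.7,0.7,0.7], yaw=[0,0,0,0])

```text
time: 8.18
ee_pos: [0.5307, 0.0114, 0.0477]
tcp_rot: [179.9, 0.0, 97.3]
wrist_force: [-2.5, -1.0, 8.5]
opening: 0.0417
grasp_force: 31.9
```

Call:
move_arm([
  [0,0,0],
  [0,0,0],
  [0,0,0],
  [0,0,0],
  [0,0,0],
  [0,0,0.01],
  [0,0,0.03],
], jaw=[0.3,0.2,0.1,0.1,0.1,0.1,0.1], yaw=[0,0,0,0,0,0,0])

```text
time: 8.77
ee_pos: [0.5277, 0.0114, 0.0829]
tcp_rot: [-179.6, -0.0, 97.3]
wrist_force: [0.7, 0.5, -0.3]
opening: 0.0771
grasp_force: 0.0
```

Call:
move_arm([
  [0,-0.01,0.03],
  [0,-0.02,0.03],
  [0,-0.02,0.03],
  [0,-0.02,0.03],
  [0,0,0.03],
  [0,0,0.03],
  [0,0,0],
  [0,0,0],
], jaw=[0.3,0.6,1,1,1,1,1,1], yaw=[0,0,0,0,0,0,0,0])

```text
time: 9.43
ee_pos: [0.5305, -0.0588, 0.2684]
tcp_rot: [179.8, 0.0, 97.3]
wrist_force: [-0.6, 0.3, -0.6]
opening: -0.0002
grasp_force: 0.0
```

```bash
python3 - <<'E'
from h import *
o=bot.get_obs(); print(o["time"],o["ee_pos"],o["tcp_rot"],o["opening"],o["wrist_force"])
m=camera_model("wrist")
save("g",camera("wrist")); camera("side"); camera("top")
bias=np.array([.0025,.0006,0])
for c,th,z in(("wrist","bracket",.022),("wrist","jig_hole",.062),("wrist","bar_mid",.054),("wrist","lid_hole",.2),("side","bracket",.022),("side","jig_hole",.062),("top","jig_hole",.062)):
    for r in pinpoint(c,th)[:1]: print(c,th,round(r["confidence"],2),np.round(r["xy"]),ray(c,r["xy"],z,m if c=="wrist" else None).round(4))
# lid angle from lid_hole pixels in side & top
y=np.array([-.127,.992,0]); H=np.array([.5257,.0249,0])+bias+.085*y+[0,0,.067]
for c in("side","top"):
    for r in pinpoint(c,"lid_hole")[:1]:
        e=[(np.linalg.norm(proj(c,H+ -y*(.162*np.cos(a)-.005*np.sin(a)*-1*-1)+np.array([0,0,.162*np.sin(a)+.005*np.cos(a)]))-r["xy"]),a) for a in np.arange(1.4,2.05,.01)]
        print(c,r["xy"],min(e))
E
```

```text
9.4333 [ 0.53054859 -0.05880572  0.26839384] [1.79791889e+02 4.97930472e-02 9.72595403e+01] -0.00022612368296121815 [-0.61043528  0.30745061 -0.63367632]
wrist bracket 0.95 [264. 100.] [0.5277 0.0089 0.022 ]
wrist jig_hole 0.55 [265. 157.] [ 0.5367 -0.0512  0.062 ]
wrist bar_mid 0.62 [261.  99.] [0.5243 0.01   0.054 ]
side bracket 0.71 [280. 224.] [0.5298 0.0173 0.022 ]
side jig_hole 0.91 [300. 195.] [ 0.534  -0.0549  0.062 ]
top jig_hole 0.84 [292. 232.] [ 0.5369 -0.0502  0.062 ]
side [242.2, 186.1] (np.float64(0.43116611337305455), np.float64(1.7700000000000002))
top [197.8, 242.8] (np.float64(2.144123695133836), np.float64(1.8200000000000003))
```

View pics/g.png

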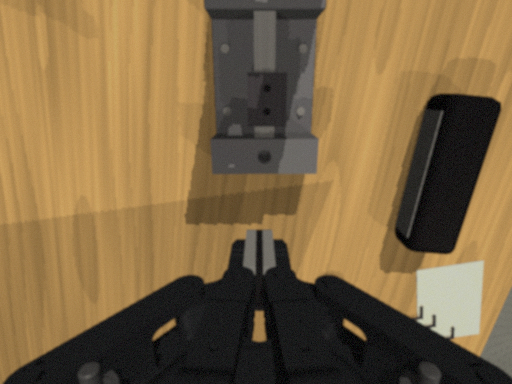

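The bracket is draped at (267,100) and the lid is at about 1.8 rad. Next I'll go over the top and behind the lid with closed fingers.

Call:
move_arm([
  [0,0,0.03],
  [-0.002,0.02,0.02],
  [-0.003,0.03,0.005],
  [-0.003,0.035,0],
  [-0.003,0.035,0],
  [-0.003,0.035,0],
  [-0.003,0.035,0],
  [-0.003,0.035,0],
  [-0.003,0.028,0],
  [0,0,0],
], jaw=[1,1,1,1,1,1,1,1,1,1], yaw=[0,0,0,0,0,0,0,0,0,0])

```text
time: 10.87
ee_pos: [0.5062, 0.1986, 0.3204]
tcp_rot: [-180.0, -0.1, 97.5]
wrist_force: [0.4, 0.0, -0.4]
opening: 0.0002
grasp_force: 0.0
```

Call:
move_arm([
  [0,0,-0.03],
  [0,0,-0.03],
  [0,0,-0.02],
  [0,0,-0.01],
  [0,0,0],
  [0,0,0],
], jaw=[1,1,1,1,1,1], yaw=[0,0,0,0,0,0])

```text
time: 11.37
ee_pos: [0.507, 0.1941, 0.2317]
tcp_rot: [180.0, -0.0, 97.3]
wrist_force: [-0.2, 0.6, 0.2]
opening: 0.0001
grasp_force: 0.0
```

```bash
python3 - <<'E'
from h import *
o=bot.get_obs(); print(o["time"],o["ee_pos"],o["tcp_rot"],o["opening"],o["wrist_force"])
H=np.array([.518,.110]); d=np.array([.127,-.992]); p=o["ee_pos"]
for th in [1.75,1.5,1.4,1.3,1.2,1.1,1.0,.9,.8,.7,.6,.5,.4,.3,.2,.1,0]:
    u=np.array([np.cos(th),np.sin(th)]); n=np.array([-u[1],u[0]])
    if th>1.57: c=.179*u+.005*n; s,z=c[0]-.011,.232
    else: c=.14*u+.005*n; s,z=c[0]-.011,.067+c[1]+.019
    w=np.r_[H+s*d,z]; print(th,w.round(3),(w-p).round(3)); p=w
save("k",camera("side")[100:292,130:386].repeat(2,0).repeat(2,1))
E
```

```text
11.3667 [0.50698932 0.19414379 0.23168659] [ 1.79989607e+02 -7.35748632e-04  9.72592979e+01] 8.705874570390349e-05 [-0.18975803  0.56537831  0.18753414]
1.75 [0.512 0.157 0.232] [ 0.005 -0.037  0.   ]
1.5 [0.517 0.116 0.226] [ 0.005 -0.041 -0.006]
1.4 [0.519 0.102 0.225] [ 0.002 -0.014 -0.001]
1.3 [0.521 0.089 0.222] [ 0.002 -0.014 -0.003]
1.2 [0.522 0.075 0.218] [ 0.002 -0.013 -0.004]
1.1 [0.524 0.062 0.213] [ 0.002 -0.013 -0.005]
1.0 [0.526 0.05  0.207] [ 0.002 -0.012 -0.007]
0.9 [0.527 0.038 0.199] [ 0.001 -0.012 -0.008]
0.8 [0.529 0.028 0.19 ] [ 0.001 -0.011 -0.009]
0.7 [0.53  0.018 0.18 ] [ 0.001 -0.01  -0.01 ]
0.6 [0.531 0.009 0.169] [ 0.001 -0.009 -0.011]
0.5 [0.532 0.001 0.158] [ 0.001 -0.008 -0.012]
0.4 [ 0.533 -0.005  0.145] [ 0.001 -0.006 -0.012]
0.3 [ 0.533 -0.01   0.132] [ 0.001 -0.005 -0.013]
0.2 [ 0.534 -0.014  0.119] [ 0.001 -0.004 -0.013]
0.1 [ 0.534 -0.017  0.105] [ 0.    -0.003 -0.014]
0 [ 0.534 -0.018  0.091] [ 0.    -0.001 -0.014]
```

View pics/k.png

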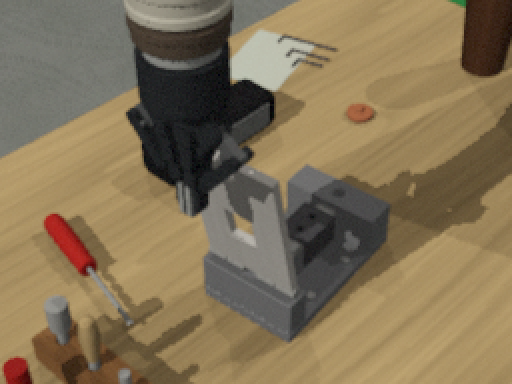

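The fingers are behind the lid at (195,195). I'll push it over now.

Call:
move_arm([
  [0.002,-0.015,0],
  [0.002,-0.015,0],
  [0.002,-0.014,0],
  [0.002,-0.014,-0.002],
  [0.002,-0.014,-0.004],
  [0.002,-0.014,-0.003],
  [0.002,-0.014,-0.003],
  [0.002,-0.013,-0.004],
  [0.002,-0.013,-0.004],
  [0.001,-0.012,-0.005],
], jaw=[1,1,1,1,1,1,1,1,1,1], yaw=[0,0,0,0,0,0,0,0,0,0])

```text
time: 12.25
ee_pos: [0.5267, 0.0555, 0.2066]
tcp_rot: [179.9, -0.0, 97.3]
wrist_force: [0.5, 1.5, 0.2]
opening: -0.0003
grasp_force: 0.7
```

Contact is light and on track (θ≈1.05).

Call:
move_arm([
  [0,-0.008,-0.004],
  [0.001,-0.012,-0.008],
  [0.001,-0.01,-0.009],
  [0.001,-0.01,-0.01],
  [0.001,-0.009,-0.011],
  [0.001,-0.008,-0.012],
  [0.001,-0.006,-0.012],
  [0.001,-0.005,-0.013],
  [0.001,-0.004,-0.013],
  [0,-0.003,-0.014],
], jaw=[1,1,1,1,1,1,1,1,1,1], yaw=[0,0,0,0,0,0,0,0,0,0])

```text
time: 13.08
ee_pos: [0.5341, -0.019, 0.0986]
tcp_rot: [-180.0, 0.0, 97.3]
wrist_force: [0.2, 0.8, 1.2]
opening: 0.0
grasp_force: 0.4
```

Call:
move_arm([
  [0,-0.002,-0.006],
  [0,0,-0.004],
  [0,0,-0.002],
  [0,0,0],
  [0,0,0],
], jaw=[1,1,1,1,1], yaw=[0,0,0,0,0])

```text
time: 13.5
ee_pos: [0.5334, -0.021, 0.0905]
tcp_rot: [180.0, 0.1, 97.3]
wrist_force: [-13.2, -2.3, 22.7]
opening: -0.0003
grasp_force: 11.5
```

Call:
move_arm([
  [0,0,0],
  [0,0,0.01],
  [0,0,0.03],
  [0,-0.02,0.035],
  [0,-0.03,0.035],
  [0,-0.03,0.02],
  [0,0,0],
  [0,0,0],
], jaw=[1,1,1,1,1,1,1,1], yaw=[0,0,0,0,0,0,0,0])

```text
time: 14.17
ee_pos: [0.5346, -0.0989, 0.2158]
tcp_rot: [179.9, 0.0, 97.2]
wrist_force: [-0.1, -0.9, 0.3]
opening: 0.0002
grasp_force: 0.0
```

```bash
python3 - <<'E'
from h import *
o=bot.get_obs(); print(o["time"],o["ee_pos"],o["tcp_rot"],o["opening"],o["wrist_force"])
m=camera_model("wrist")
im=camera("wrist"); save("l",im); camera("side"); camera("top")
for c,th,z in(("wrist","lid_hole",.072),("side","lid_hole",.072),("top","lid_hole",.072),("side","pin_knob",.078),("top","pin_knob",.078),("side","pin",.004),("top","pin",.004),("side","stand",0),("top","stand",0),("side","file",.05),("top","file",.05)):
    for r in pinpoint(c,th)[:2]: print(c,th,round(r["confidence"],2),np.round(r["xy"]),ray(c,r["xy"],z,m if c=="wrist" else None).round(4))
E
```

```text
14.1667 [ 0.53462739 -0.09885343  0.21580515] [1.79861092e+02 4.30844641e-02 9.71590061e+01] 0.0002180237726473406 [-0.10444152 -0.8833978   0.31283824]
wrist lid_hole 0.69 [266. 126.] [ 0.5341 -0.0511  0.072 ]
side lid_hole 0.72 [310. 158.] [ 0.6052 -0.1715  0.072 ]
top lid_hole 0.7 [294. 231.] [ 0.54   -0.0532  0.072 ]
side pin_knob 0.75 [139. 286.] [0.5698 0.3679 0.078 ]
side pin_knob 0.71 [158. 254.] [0.6078 0.2957 0.078 ]
top pin_knob 0.71 [121. 216.] [0.5766 0.3625 0.078 ]
top pin_knob 0.66 [150. 200.] [0.616  0.2956 0.078 ]
side pin 0.71 [142. 309.] [0.5747 0.3732 0.004 ]
side pin 0.57 [232. 171.] [ 0.7734 -0.0524  0.004 ]
top pin 0.71 [130. 220.] [0.5738 0.3664 0.004 ]
top pin 0.67 [155. 206.] [0.6098 0.3026 0.004 ]
side stand 0.73 [180. 291.] [0.5566 0.2915 0.    ]
side stand 0.69 [277. 222.] [ 0.5551  0.0017 -0.    ]
top stand 0.65 [160. 222.] [0.5686 0.2902 0.    ]
side file 0.47 [179. 291.] [0.5253 0.3116 0.05  ]
top file 0.74 [294. 233.] [ 0.5363 -0.055   0.05  ]
top file 0.6 [158. 224.] [0.5595 0.2802 0.05  ]
```

View pics/l.png

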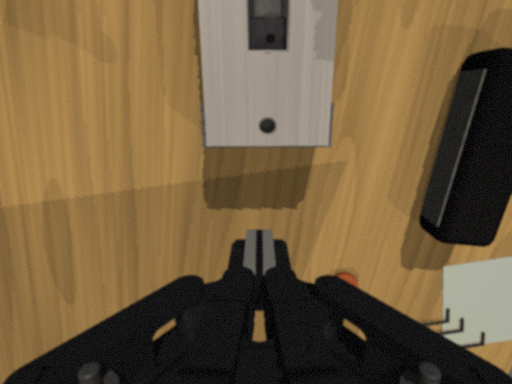

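The lid is shut and its hole is at (267,125). Now to the stand, turning the gripper so it closes across the stand's short side.

Call:
move_arm([
  [0,0.02,0.01],
  [0.006,0.035,0.01],
  [0.008,0.035,0.01],
  [0.008,0.035,0],
  [0.008,0.035,0],
  [0.008,0.035,0],
  [0.008,0.035,0],
  [0.008,0.035,0],
  [0.008,0.035,0],
  [0.008,0.035,0],
], jaw=[0.7,0.5,0.3,0.3,0.3,0.3,0.3,0.3,0.3,0.3], yaw=[-0.12,-0.12,-0.12,-0.12,-0.12,-0.12,-0.12,-0.12,-0.12,-0.12])

```text
time: 15.7
ee_pos: [0.6039, 0.2384, 0.2444]
tcp_rot: [180.0, -0.0, 28.3]
wrist_force: [0.4, 0.2, 0.9]
opening: 0.0596
grasp_force: 0.0
```

Call:
move_arm([
  [0.006,0.035,0],
  [0,0.026,0],
  [0,0,0],
  [0,0,0],
  [0,0,0],
  [0,0,0],
  [0,0,0],
], jaw=[0.3,0.3,0.3,0.3,0.3,0.3,0.3], yaw=[-0.12,-0.12,-0.12,0,0,0,0])

```text
time: 16.28
ee_pos: [0.6386, 0.2167, 0.2446]
tcp_rot: [-176.3, 0.1, 17.4]
wrist_force: [0.0, 0.0, -0.1]
opening: 0.0596
grasp_force: 0.0
```

```bash
python3 - <<'E'
from h import *
o=bot.get_obs(); print(o["time"],o["ee_pos"],o["tcp_rot"],o["opening"],o["wrist_force"])
m=camera_model("wrist"); im=camera("wrist"); save("m",im)
print("tcp px",proj("wrist",o["ee_pos"],m),proj("wrist",o["ee_pos"]-[0,0,.019],m))
for th,z in(("pin_knob",.078),("pin",.004),("stand",0),("file",.05),("dowel",.05)):
    for r in pinpoint("wrist",th)[:2]: print(th,round(r["confidence"],2),np.round(r["xy"]),ray("wrist",r["xy"],z,m).round(4))
for r in outline_of("wrist","pin")[:2]+outline_of("wrist","stand")[:1]:
    k=r["mask"]; v,u=np.nonzero(k); print(round(r["confidence"],2),k.sum(),u.min(),u.max(),v.min(),v.max())
E
```

```text
16.2833 [0.63856614 0.21667757 0.24461259] [-1.76334394e+02  1.02973093e-01  1.73516770e+01] 0.05955094367305687 [ 0.0334543   0.0381467  -0.05004125]
tcp px [257.36527063 261.50788783] [259.80672978 242.21450331]
pin_knob 0.9 [186. 178.] [0.6053 0.2954 0.078 ]
pin_knob 0.83 [117. 186.] [0.5728 0.3642 0.078 ]
pin 0.59 [201. 162.] [0.6032 0.2978 0.004 ]
pin 0.55 [145. 167.] [0.5738 0.3671 0.004 ]
stand 0.62 [199. 194.] [0.5597 0.291  0.    ]
stand 0.33 [376. 274.] [0.5237 0.0254 0.    ]
file 0.59 [195. 197.] [0.5755 0.2865 0.05  ]
file 0.41 [291. 118.] [0.6933 0.2107 0.05  ]
dowel 0.51 [190. 229.] [0.5328 0.283  0.05  ]
0.94 871 100 148 163 196
0.85 664 172 202 160 189
0.62 2984 162 224 136 251
```

View pics/m.png

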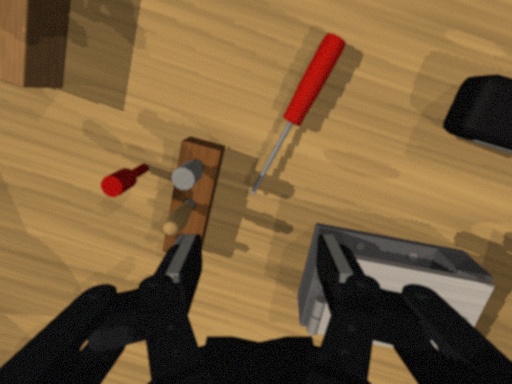

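The view shows the steel knob at (184,177), file (171,229) and red look-alike (112,185). The arm did not reach the commanded pose, so I'll check the joints.

```bash
python3 - <<'E'
from h import *
o=bot.get_obs(); print(o["time"],o["q"].round(2),o["qd"].round(2),o["ee_pos"],o["tcp_rot"])
E
```

```text
16.6833 [ 17.28  23.34  31.44  98.21   3.67 179.94] [-0.14  0.12 -0.04 -0.04 -0.02  0.03] [0.63870473 0.21651503 0.24449633] [-1.76334153e+02  1.08377219e-01  1.73367055e+01]
```

Joint 6 hit its limit (yaw = q1 − q6 + 180). I'll turn the other way, to about 132°, so the fingers close diagonally, clear of the file.

Call:
move_arm([
  [-0.003,0.008,0],
  [-0.003,0.008,0],
  [-0.003,0.008,0],
  [-0.003,0.008,0],
  [-0.003,0.008,0],
  [-0.003,0.008,0],
  [-0.003,0.008,0],
  [-0.003,0.008,0],
  [-0.004,0.008,0],
  [-0.004,0.008,0],
], jaw=[0.3,0.3,0.3,0.3,0.3,0.3,0.3,0.3,0.3,0.3], yaw=[0.12,0.12,0.12,0.12,0.12,0.12,0.12,0.12,0.12,0.12])

```text
time: 17.52
ee_pos: [0.6067, 0.2967, 0.2443]
tcp_rot: [-176.3, 0.1, 86.4]
wrist_force: [-0.6, 0.3, -0.3]
opening: 0.06
grasp_force: 0.0
```

Call:
move_arm([
  [0,0,0],
  [0,0,0],
  [0,0,0],
  [0,0,0],
  [0,0,0],
  [0,0,0],
  [0,0,0],
  [0,0,0],
  [0,0,0],
], jaw=[0.3,0.3,0.3,0.3,0.3,0.3,0.3,0.3,0.3], yaw=[0.12,0.12,0.12,0.12,0.12,0.12,0.08,0,0])

```text
time: 18.27
ee_pos: [0.6068, 0.2964, 0.2444]
tcp_rot: [-176.3, 0.1, 131.8]
wrist_force: [-0.5, 0.1, -0.5]
opening: 0.0594
grasp_force: 0.0
```

```bash
python3 - <<'E'
from h import *
o=bot.get_obs(); print(o["time"],o["q"].round(1),o["ee_pos"],o["tcp_rot"],o["opening"])
m=camera_model("wrist"); im=camera("wrist"); save("n",im)
print("tcp px",proj("wrist",o["ee_pos"],m))
for th,z in(("pin_knob",.078),("pin",.004)):
    for r in pinpoint("wrist",th)[:2]: print(th,round(r["confidence"],2),np.round(r["xy"]),ray("wrist",r["xy"],z,m).round(4))
im=im.astype(int)
K=np.array([.607,.296,.088]); c=proj("wrist",K,m); print("expected knob top",c)
E
```

```text
18.2667 [ 26.5  27.6  37.2 103.1  -1.1  74.7] [0.60675577 0.29636646 0.24443256] [-1.76337890e+02  1.18372566e-01  1.31755753e+02] 0.05935229307559779
tcp px [261.73771015 263.22982775]
pin_knob 0.73 [296.  94.] [0.5734 0.3672 0.078 ]
pin_knob 0.61 [270. 171.] [0.6053 0.2965 0.078 ]
pin 0.67 [271. 157.] [0.606  0.2949 0.004 ]
pin 0.61 [291.  92.] [0.5707 0.3675 0.004 ]
expected knob top [270.55016877 175.41414694]
```

View pics/n.png

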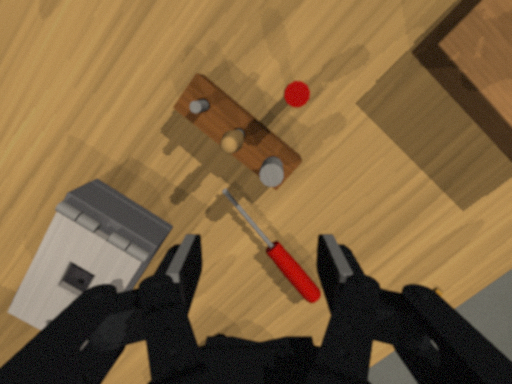

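The gripper kept a 3.7° tilt from clipping at the joint limit, which would make the pin jam. I'll cancel it by running into the opposite wrist limit, well above everything.

Call:
move_arm([
  [0,-0.015,0.005],
  [0,-0.015,0.005],
  [0,-0.015,0.005],
  [0,-0.015,0.005],
  [0,-0.015,0],
  [0,-0.015,0],
  [0,-0.015,0],
  [0,-0.015,0],
  [0,-0.015,0],
  [0,-0.015,0],
], jaw=[0.3,0.3,0.3,0.3,0.3,0.3,0.3,0.3,0.3,0.3], yaw=[0.124,0.124,0.124,0.124,0.124,0.124,0.124,0.124,0.124,0.124])

```text
time: 19.25
ee_pos: [0.6068, 0.1455, 0.2645]
tcp_rot: [-176.3, 0.1, -156.8]
wrist_force: [0.6, -0.1, -0.6]
opening: 0.0597
grasp_force: 0.0
```

Call:
move_arm([
  [0,0,0],
  [0,0,0],
  [0,0,0],
  [0,0,0],
  [0,0,0],
  [0,0,0],
  [0,0,0],
  [0,0,0],
  [0,0,0],
  [0,0,0],
], jaw=[0.3,0.3,0.3,0.3,0.3,0.3,0.3,0.3,0.3,0.3], yaw=[0.124,0.124,0.124,0.124,0.124,0.124,0.124,0.124,0.124,0.124])

```text
time: 20.08
ee_pos: [0.6067, 0.1462, 0.2645]
tcp_rot: [-176.3, 0.1, -85.7]
wrist_force: [0.3, -1.2, -0.2]
opening: 0.0599
grasp_force: 0.0
```

Call:
move_arm([
  [0,0,0],
  [0,0,0],
  [0,0,0],
  [0,0,0],
  [0,0,0],
  [0,0,0],
  [0,0,0],
  [0,0,0],
  [0,0,0],
  [0,0,0],
], jaw=[0.3,0.3,0.3,0.3,0.3,0.3,0.3,0.3,0.3,0.3], yaw=[0.124,0.124,0.124,0.124,0.124,0.124,0.124,0.124,0.124,0.124])

```text
time: 20.92
ee_pos: [0.6068, 0.1461, 0.2645]
tcp_rot: [-176.3, 0.1, -14.7]
wrist_force: [-0.0, -0.9, -0.3]
opening: 0.0601
grasp_force: 0.0
```

Call:
move_arm([
  [0,0,0],
  [0,0,0],
  [0,0,0],
  [0,0,0],
], jaw=[0.3,0.3,0.3,0.3], yaw=[0.124,0.124,0.124,0.0])

```text
time: 21.25
ee_pos: [0.6069, 0.1462, 0.2642]
tcp_rot: [-176.3, 0.1, 6.6]
wrist_force: [-0.5, 0.1, -0.0]
opening: 0.0594
grasp_force: 0.0
```

```bash
python3 - <<'E'
from h import *
o=bot.get_obs(); print(o["time"],o["q"].round(1),o["ee_pos"],o["tcp_rot"],o["opening"])
E
```

```text
21.25 [  12.    15.8   24.    98.     3.7 -174.6] [0.60692681 0.14615366 0.26420659] [-1.76328210e+02  1.39329565e-01  6.59602208e+00] 0.059385512255309185
```

Call:
move_arm([
  [0,0,0],
  [0,0,0],
  [0,0,0],
  [0,0,0],
], jaw=[0.3,0.3,0.3,0.3], yaw=[0.1,0.1,0.0,0.0])

```text
time: 21.58
ee_pos: [0.5993, 0.1743, 0.2644]
tcp_rot: [-177.5, 0.1, 14.9]
wrist_force: [0.2, -0.4, -0.4]
opening: 0.0598
grasp_force: 0.0
```

```bash
python3 - <<'E'
from h import *
o=bot.get_obs(); print(o["time"],o["q"].round(2),o["ee_pos"],o["tcp_rot"],o["opening"])
E
```

```text
21.5833 [  15.17   16.16   24.53   98.5     2.47 -179.69] [0.59926315 0.17434514 0.26441378] [-1.77525908e+02  1.44202074e-01  1.48527781e+01] 0.05979638883836129
```

Call:
move_arm([
  [0,0,0],
  [0,0,0],
  [0,0,0],
  [0,0,0],
  [0,0,0],
], jaw=[0.3,0.3,0.3,0.3,0.3], yaw=[0.08,0.08,0.04,0.0,0.0])

```text
time: 22.0
ee_pos: [0.5815, 0.225, 0.2645]
tcp_rot: [-179.9, 0.2, 21.0]
wrist_force: [0.2, 0.2, -0.8]
opening: 0.0594
grasp_force: 0.0
```

```bash
python3 - <<'E'
from h import *
o=bot.get_obs(); print(o["time"],o["q"].round(2),o["ee_pos"],o["tcp_rot"],o["opening"])
E
```

```text
22.0 [ 2.1100e+01  1.6150e+01  2.4550e+01  9.8580e+01  1.4000e-01 -1.7986e+02] [0.58154603 0.2250398  0.26445278] [-1.79864491e+02  1.73878299e-01  2.09526113e+01] 0.059436572811357495
```

Call:
move_arm([
  [0,0,0],
  [0,0,0],
  [0,0,0],
  [0.004,0.01,0],
  [0.004,0.01,0],
  [0.004,0.01,0],
  [0.004,0.01,0],
  [0.004,0.01,0],
  [0.0025,0.01,0],
  [0.0025,0.011,0],
], jaw=[0.3,0.3,0.3,0.3,0.3,0.3,0.3,0.3,0.3,0.3], yaw=[-0.12,-0.12,-0.12,-0.12,-0.12,-0.12,-0.12,-0.12,-0.12,-0.12])

```text
time: 22.83
ee_pos: [0.6075, 0.295, 0.2644]
tcp_rot: [-179.9, 0.2, -48.3]
wrist_force: [0.1, 0.2, -0.8]
opening: 0.0595
grasp_force: 0.0
```

Call:
move_arm([
  [0,0,-0.03],
  [0,0,-0.03],
  [0,0,0],
  [0,0,0],
], jaw=[0.3,0.3,0.3,0.3], yaw=[0,0,0,0])

```text
time: 23.17
ee_pos: [0.6062, 0.2946, 0.2032]
tcp_rot: [179.9, 0.2, -47.8]
wrist_force: [-0.2, -0.0, 0.5]
opening: 0.0597
grasp_force: 0.0
```

```bash
python3 - <<'E'
from h import *
o=bot.get_obs(); print(o["time"],o["q"].round(1),o["ee_pos"],o["tcp_rot"],o["opening"])
m=camera_model("wrist"); im=camera("wrist"); save("o",im)
for th,z in(("pin_knob",.078),("pin",.004)):
    for r in pinpoint("wrist",th)[:3]: print(th,round(r["confidence"],2),np.round(r["xy"]),ray("wrist",r["xy"],z,m).round(4))
camera("top");camera("side")
for c in("top","side"):
    for r in pinpoint(c,"pin_knob")[:2]: print(c,round(r["confidence"],2),np.round(r["xy"]),ray(c,r["xy"],.078).round(4))
E
```

```text
23.1667 [  25.8   22.2   25.4   93.3    0.2 -106.3] [0.60621656 0.29459901 0.20315923] [179.93685546   0.23836913 -47.84669288] 0.05969354394657844
pin_knob 0.79 [254. 185.] [0.6081 0.297  0.078 ]
pin 0.62 [254. 165.] [0.6087 0.2979 0.004 ]
top 0.68 [121. 217.] [0.5754 0.3632 0.078 ]
top 0.43 [152. 200.] [0.6155 0.2897 0.078 ]
side 0.71 [157. 255.] [0.6074 0.2994 0.078 ]
side 0.64 [283. 224.] [0.4877 0.0548 0.078 ]
```

Call:
move_arm([
  [0.0005,0.002,-0.03],
  [0,0,-0.03],
  [0,0,-0.025],
  [0,0,-0.02],
  [0,0,-0.015],
  [0,0,-0.005],
  [0,0,0],
], jaw=[0.3,0.3,0.3,0.3,0.3,0.3,0.3], yaw=[0,0,0,0,0,0,0])

```text
time: 24.1
ee_pos: [0.6066, 0.2979, 0.0784]
tcp_rot: [-180.0, 0.2, -47.7]
wrist_force: [-0.2, -1.0, 0.3]
opening: 0.0598
grasp_force: 0.0
```

Call:
move_arm([
  [0,0,0],
  [0,0,0],
  [0,0,0],
  [0,0,0],
  [0,0,0],
  [0,0,0],
  [0,0,0],
  [0,0,0],
], jaw=[0.5,0.6,0.7,0.8,0.9,0.9,0.9,0.9], yaw=[0,0,0,0,0,0,0,0], force=50)

```text
time: 24.77
ee_pos: [0.6077, 0.2983, 0.0811]
tcp_rot: [-179.7, 0.1, -47.7]
wrist_force: [-0.3, -0.7, 6.0]
opening: 0.0214
grasp_force: 48.7
```

Call:
move_arm([
  [0,0,0.01],
  [0,0,0.015],
  [0,0,0.02],
  [0,0,0.025],
  [0,0,0.025],
  [0,0,0.02],
  [0,0,0],
  [0,0,0],
], jaw=[0.9,0.9,0.9,0.9,0.9,0.9,0.9,0.9], yaw=[0,0,0,0,0,0,0,0])

```text
time: 25.43
ee_pos: [0.6076, 0.2983, 0.1962]
tcp_rot: [-179.7, 0.1, -47.7]
wrist_force: [0.2, -0.1, -2.4]
opening: 0.0213
grasp_force: 49.2
```

```bash
python3 - <<'E'
from h import *
o=bot.get_obs(); print(o["time"],o["q"].round(1),o["ee_pos"],o["tcp_rot"],o["opening"],o["grasp_force"])
m=camera_model("wrist"); im=camera("wrist"); save("p",im)
for th,z in(("pin",o["ee_pos"][2]-.074),("pin_knob",o["ee_pos"][2])):
    for r in pinpoint("wrist",th)[:3]: print(th,round(r["confidence"],2),np.round(r["xy"]),ray("wrist",r["xy"],z,m).round(4))
print(proj("wrist",o["ee_pos"],m),proj("wrist",o["ee_pos"]-[0,0,.074],m))
s=camera("side"); save("q",np.hstack([cv2.resize(im,(400,300)),cv2.resize(s[130:322,60:316],(400,300))]))
E
```

```text
25.4333 [  26.1   22.1   24.5   92.1    0.2 -106.2] [0.6076051  0.29833399 0.19624735] [-1.79708299e+02  1.36011764e-01 -4.77112943e+01] 0.02127675221106018 49.22180235385895
pin 0.93 [258. 206.] [0.6077 0.2974 0.1222]
pin 0.38 [235. 227.] [0.6091 0.3214 0.1222]
[256.21899086 263.98014152] [257.57121786 206.47655707]
```

View pics/q.png

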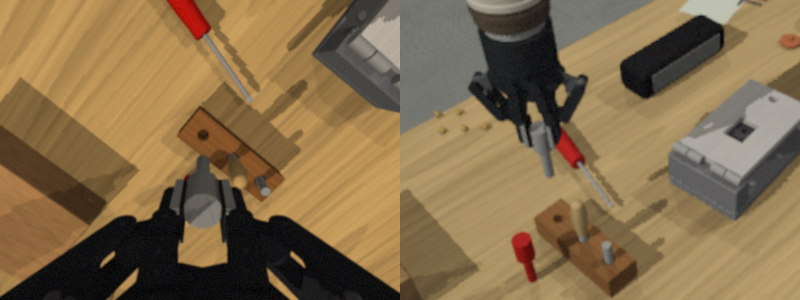

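The pin is held upright, with its foot at wrist pixel (258,206), as predicted. I'll carry it over to the lid hole.

Call:
move_arm([
  [-0.004,-0.02,0.01],
  [-0.006,-0.03,0],
  [-0.007,-0.035,0],
  [-0.007,-0.035,0],
  [-0.007,-0.035,0],
  [-0.007,-0.035,0],
  [-0.007,-0.035,0],
  [-0.007,-0.035,0],
  [-0.007,-0.035,0],
  [-0.007,-0.03,0],
], jaw=[0.9,0.9,0.9,0.9,0.9,0.9,0.9,0.9,0.9,0.9], yaw=[0,0,0,0,0,0,0,0,0,0])

```text
time: 26.47
ee_pos: [0.54, -0.0289, 0.2035]
tcp_rot: [-179.9, 0.2, -47.7]
wrist_force: [0.1, -1.1, -1.0]
opening: 0.0215
grasp_force: 49.2
```

Call:
move_arm([
  [-0.004,-0.024,0],
  [0,0,-0.01],
  [0,0,0],
  [0,0,0],
  [0,0,0],
], jaw=[0.9,0.9,0.9,0.9,0.9], yaw=[0,0,0,0,0])

```text
time: 26.88
ee_pos: [0.537, -0.0501, 0.1941]
tcp_rot: [-179.9, 0.2, -47.7]
wrist_force: [0.2, 0.7, -0.4]
opening: 0.0213
grasp_force: 49.2
```

```bash
cat > hole.py <<'E'
from h import *
def meas(tag):
    o=bot.get_obs(); P=o["ee_pos"]; print(o["time"],P.round(4),o["tcp_rot"].round(2),o["opening"].round(4),o["wrist_force"].round(1))
    m=camera_model("wrist"); im=camera("wrist"); save(tag,im)
    ft=[r for r in pinpoint("wrist","pin")][:1]
    for r in ft: print("foot",round(r["confidence"],2),np.round(r["xy"],1),ray("wrist",r["xy"],P[2]-.074,m).round(4))
    for r in pinpoint("wrist","lid_hole")[:2]: print("hole",round(r["confidence"],2),np.round(r["xy"],1),ray("wrist",r["xy"],.072,m).round(4))
    g=cv2.GaussianBlur(cv2.cvtColor(im,cv2.COLOR_RGB2GRAY),(3,3),0); c=proj("wrist",[.5375,-.0508,.072],m).astype(int); print("exp hole px",c)
    y0,x0=max(c[1]-22,0),c[0]-22; w=g[y0:c[1]+22,x0:c[0]+22]
    print(w[::2,::2])
    return o,m,im
E
python3 -c "from hole import *; meas('r')"
```

```text
Traceback (most recent call last):
  File "hole.py", line 3, in meas
    o=bot.get_obs(); P=o["ee_pos"]; print(o["time"],P.round(4),o["tcp_rot"].round(2),o["opening"].round(4),o["wrist_force"].round(1))
                                                                                     ^^^^^^^^^^^^^^^^^^
AttributeError: 'float' object has no attribute 'round'
```

```bash
sed -i 's/o\["opening"\].round(4),//' hole.py
python3 -c "from hole import *; meas('r')"
```

```text
26.8833 [ 0.537  -0.0501  0.1941] [-179.89    0.23  -47.67] [ 0.2  0.7 -0.4]
foot 0.55 [255.8 207.5] [ 0.5372 -0.0488  0.1201]
hole 0.84 [259.  189.2] [ 0.534  -0.0486  0.072 ]
hole 0.53 [ 21.5 239.5] [0.663  0.1353 0.072 ]
exp hole px [257 184]
[[168 164 162 160 161 163 161 164 166 166 159 140 108  84  72  66  60  54
   50  49  50  48]
 [165 163 161 160 163 163 161 164 166 166 165 161 148 124  94  78  69  65
   58  52  48  47]
 [163 161 160 161 164 164 163 165 167 165 163 162 162 156 136 107  83  70
   66  60  53  48]
 [162 160 160 163 164 163 165 167 166 163 163 163 162 160 158 148 124  95
   76  68  63  56]
 [160 161 163 163 163 164 166 166 164 163 162 163 162 161 161 162 157 140
  109  81  71  66]
 [160 162 163 162 163 165 166 164 163 161 162 162 160 160 161 163 164 162
  149 122  90  76]
 [161 162 164 163 165 165 165 164 162 163 161 161 160 160 161 164 163 164
  163 157 133 104]
 [161 162 164 164 164 163 163 163 162 163 162 159 158 157 162 165 163 164
  164 166 163 147]
 [163 163 164 165 165 165 162 162 161 156 143 128 117 121 138 155 161 163
  166 165 166 163]
 [164 164 165 165
[... 492 characters left out ...]
0  67  58  57  62  83 128 157
  164 164 164 165]
 [163 163 162 162 159 159 159 160 147 125 102  89  82  82  87 116 148 162
  163 163 166 165]
 [162 163 161 161 159 159 161 161 159 151 133 118 112 116 127 146 161 164
  164 163 166 162]
 [161 162 161 159 158 161 161 162 163 162 157 148 142 144 152 161 165 163
  163 165 163 161]
 [162 162 160 159 160 162 161 163 162 158 139 121 114 116 135 156 163 163
  165 163 161 161]
 [163 159 158 160 161 162 163 162 157 130  87  66  65  68  84 120 155 165
  163 161 161 163]
 [161 159 159 160 160 162 161 161 142  86  57  56  59  60  63  81 132 161
  161 160 161 165]
 [158 158 159 160 160 162 161 160 126  68  55  56  61  62  61  64 111 156
  160 161 164 164]]
```

```bash
python3 - <<'E'
from h import *
m=camera_model("wrist"); im=cv2.imread("pics/r.png",0).astype(float); im=cv2.GaussianBlur(im,(3,3),0)
for v in range(194,252,4): print(v,im[v,236:286:2].astype(int))
P=bot.get_obs()["ee_pos"]
for z in(P[2],P[2]-.024,P[2]-.05,P[2]-.074): print(proj("wrist",[P[0],P[1],z],m))
print("hole",ray("wrist",(259.7,187),.072,m))
# predicted pin edges
f=P-[0,0,.074]
a=np.linspace(0,2*np.pi,24,endpoint=False)
for r,dz in((.006,.004),(.005,0)): 
    q=np.array([proj("wrist",f+[r*np.cos(t),r*np.sin(t),dz],m) for t in a]); print("pred foot u",q[:,0].min(),q[:,0].max(),"v",q[:,1].min(),q[:,1].max())
q=np.array([proj("wrist",[.5375+.007*np.cos(t),-.0508+.007*np.sin(t),.072],m) for t in a]);print("pred hole",q.min(0),q.max(0))
E
```

```text
194 [160 161 160 159 157 160 160 159 155 142 123 113 112 120 136 155 162 163
 163 163 163 161 159 163 164]
198 [161 161 158 158 161 161 161 161 160 150 127 116 112 123 145 160 162 163
 163 161 160 161 164 164 164]
202 [159 157 158 159 160 161 161 156 115  65  54  56  58  61  67 104 152 161
 159 159 163 164 164 164 165]
206 [158 160 160 161 160 161 161 145  85  53  54  58  61  62  62  74 130 157
 161 164 164 164 165 165 163]
210 [159 161 160 160 160 162 161 135  76  53  54  58  62  62  62  67 125 161
 164 162 163 164 163 162 161]
214 [161 161 161 162 162 162 160 126  68  54  56  60  61  63  61  67 119 160
 164 164 164 163 163 162 162]
218 [161 161 161 162 161 163 159 117  64  58  59  59  61  61  62  64 105 155
 164 163 163 161 160 160 159]
222 [162 162 163 159 146 113  79  60  57  58  59  60  62  61  63  66  68  80
 105 140 160 160 160 159 163]
226 [163 162 154 105  59  53  56  56  57  59  61  63  62  63  64  66  65  65
  64  73 113 148 160 165 165]
230 [75 91 92 56 53 54 55 56 58 59 62 63 64 63 63 67 66 65 65 57 54 70 77 76
 87]
234 [16 23 42 51 52 56 57 57 59 61 61 63 63 64 64 66 67 65 64 61 51 41 15 14
 49]
238 [15 24 43 52 53 56 56 58 61 62 63 62 63 65 63 67 66 66 64 64 54 42 21 14
 36]
242 [12 29 48 53 53 55 57 60 59 59 63 64 65 62 63 67 66 66 64 65 57 46 30 12
 28]
246 [14 36 49 53 54 56 59 60 59 62 65 67 65 64 65 65 67 66 65 64 55 46 36 12
 19]
250 [20 44 52 53 57 65 76 84 89 90 92 92 93 91 89 89 85 78 69 67 60 50 41 15
 13]
[256.30446314 263.99735583]
[256.74627521 239.95526578]
[257.10515937 220.4258648 ]
[257.3624425 206.4252872]
hole [ 0.53517184 -0.05032487  0.072     ]
pred foot u 248.78570852509154 265.869158520507 v 200.5450101186726 216.40705695485883
pred foot u 250.3741763871113 264.3560281621524 v 199.87167979484917 212.88434338091528
pred hole [250.04179949 177.16121781] [266.14320649 192.5064521 ]
```

```bash
python3 - <<'E'
from h import *
m=camera_model("wrist");P=bot.get_obs()["ee_pos"]
h=ray("wrist",(257.5,186.3),.072,m); f=ray("wrist",(257.4,206.4),P[2]-.074,m); print(P,h,f,h-f)
E
```

```text
[ 0.53725628 -0.05008663  0.19452318] [ 0.53701725 -0.04950804  0.072     ] [ 0.53724951 -0.05011909  0.12052318] [-0.00023226  0.00061106 -0.04852318]
```

Foot and hole agree within 0.7 mm, so I'll lower and feel for the hole.

Call:
move_arm([
  [0,0.0005,-0.02],
  [0,0,-0.015],
  [0,0,-0.006],
  [0,0,-0.003],
  [0,0,-0.003],
  [0,0,0],
  [0,0,0],
], jaw=[0.9,0.9,0.9,0.9,0.9,0.9,0.9], yaw=[0,0,0,0,0,0,0])

```text
time: 27.62
ee_pos: [0.5374, -0.0504, 0.1481]
tcp_rot: [-179.8, 0.1, -47.7]
wrist_force: [-0.6, 0.0, -0.6]
opening: 0.0216
grasp_force: 49.2
```

Call:
move_arm([
  [0,0.0003,-0.003],
  [0,0,-0.003],
  [0,0,0],
  [0,0,0],
], jaw=[0.9,0.9,0.9,0.9], yaw=[0,0,0,0])

```text
time: 27.95
ee_pos: [0.5369, -0.0501, 0.1412]
tcp_rot: [-179.9, 0.2, -47.7]
wrist_force: [-1.0, 0.9, -0.7]
opening: 0.0213
grasp_force: 49.4
```

The foot is in the hole with no resistance, so I'll continue down.

Call:
move_arm([
  [0,0,-0.005],
  [0,0,-0.005],
  [0,0,-0.005],
  [0,0,-0.005],
  [0,0,0],
  [0,0,0],
], jaw=[0.9,0.9,0.9,0.9,0.9,0.9], yaw=[0,0,0,0,0,0])

```text
time: 28.45
ee_pos: [0.5369, -0.0501, 0.1208]
tcp_rot: [-179.9, 0.2, -47.7]
wrist_force: [-1.0, 0.1, -1.6]
opening: 0.0212
grasp_force: 49.4
```

Call:
move_arm([
  [0,0,-0.006],
  [0,0,-0.006],
  [0,0,-0.004],
  [0,0,-0.003],
  [0,0,0],
  [0,0,0],
], jaw=[0.9,0.9,0.9,0.9,0.9,0.9], yaw=[0,0,0,0,0,0])

```text
time: 28.95
ee_pos: [0.5368, -0.0501, 0.1019]
tcp_rot: [-179.9, 0.2, -47.7]
wrist_force: [-2.9, 1.9, -3.1]
opening: 0.0215
grasp_force: 49.4
```

Call:
move_arm([
  [0,0,-0.002],
  [0,0,-0.002],
  [0,0,-0.001],
  [0,0,0],
  [0,0,0],
], jaw=[0.9,0.9,0.9,0.9,0.9], yaw=[0,0,0,0,0])

```text
time: 29.37
ee_pos: [0.537, -0.05, 0.0989]
tcp_rot: [-179.8, 0.2, -47.7]
wrist_force: [-10.3, 2.6, 11.6]
opening: 0.0216
grasp_force: 50.6
```

Call:
move_arm([
  [0,0,-0.0003],
  [0,0,0],
  [0,0,0],
  [0,0,0],
  [0,0,0],
  [0,0,0],
  [0,0,0],
  [0,0,0],
], jaw=[0.9,0.9,0.9,0.9,0.9,0.9,0.9,0.9], yaw=[0,0,0,0,0,0,0,0])

```text
time: 30.03
ee_pos: [0.537, -0.05, 0.0989]
tcp_rot: [-179.8, 0.1, -47.7]
wrist_force: [-9.4, 3.0, 13.3]
opening: 0.0216
grasp_force: 50.7
```

```bash
python3 - <<'E'
from h import *
o=bot.get_obs(); print(o["ee_pos"],o["wrist_force"])
for c in("side","top"):
    camera(c)
    for th,z in(("pin_knob",.096),("lid_hole",.072),("lid_hinge",.067)):
        for r in pinpoint(c,th)[:2]: print(c,th,round(r["confidence"],2),ray(c,r["xy"],z).round(3))
print(bot.get_obs()["wrist_force"])
E
```

```text
[ 0.53700067 -0.05002539  0.09891498] [-9.38198121  3.03243053 13.33521561]
side pin_knob 0.61 [ 0.54  -0.052  0.096]
side pin_knob 0.57 [0.561 0.374 0.096]
side lid_hole 0.86 [ 0.534 -0.047  0.072]
side lid_hinge 0.86 [0.515 0.11  0.067]
top pin_knob 0.5 [0.58  0.359 0.096]
top lid_hinge 0.63 [0.514 0.112 0.067]
top lid_hinge 0.39 [ 0.746 -0.045  0.067]
[-7.92634926  2.02856982 12.64749613]
```

The pin is seated with a stable push of about 13 N. Handing in.

```bash
python3 -c "
from workcell import bot
print(bot.job_done())"
```

```text
the job is handed in; nothing more can be done
None
```

I handed the job in at about 30 s with the bracket draped on the bar, the jig shut, and the pin seated and still held under about 13 N of downward push; no verdict came back, and I viewed 11 pictures, one over the limit of 10.

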